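Catch the movement pots from the dispenser chute

TASK

Take the pan by its handle and hold it under the chute of the dispenser, pushing its front wall against the black paddle so that the gate lifts and all three round pots slide down into the pan. Then set the pan down upright, without dropping it, in the middle of the green mat with the three pots in it, and let go. Do not touch the pots with the fingers, let none fall on the bench, and leave the black loupe standing where it is.

Things in the scene. Friction and masses are not known exactly. Their poses are not given: they have to be found in the camera images.
- pan: Open rectangular aluminium catch pan with a straight black bar handle. Pan 160 mm long (its x), 140 mm wide (its y), 55 mm high outside, walls and floor 4 mm thick, about 0.2 kg. Origin: centre of its underside; z up. The handle sticks out of the middle of the -x wall, from x = -80 to x = -167 mm; the +x wall is the pan's front.
- pan_grip (a point): Where to grip the pan's handle, from above: at (-128, 0, 36) mm in the pan's frame. The handle is a flat bar 16 mm thick (pan's y) and 28 mm high (z = 22 to 50 mm), to be pinched across its 16 mm thickness.
- dispenser: Grey dispenser fixed to the bench; on top a steel chute, 68 mm wide inside, falls at 32 degrees towards its -x. Origin: on the bench right under the chute's lip; +x points from the lip into the dispenser, z up. The housing (120 mm wide) begins at x = 67 mm and is 262 mm tall at the rear (to x = 265 mm). Below the chute, ahead of the housing, is free room for the pan.
- chute_lip (a point): Middle of the chute's lower edge, over which the pots slide out: 120 mm above the bench (underside of the chute 115 mm). The pots fly off the lip towards the dispenser's -x and land up to about 100 mm ahead of it.
- paddle_face (a point): Centre of the front face of the black release paddle, an upright plate 90 mm wide and 55 mm high (15 to 70 mm above the bench) below the chute; at rest its face is 10 mm ahead of the lip (dispenser's x = -10 mm). Pushing the face towards the dispenser's +x with the pan's front wall raises the gate across the chute, 50 mm up from the lip.
- paddle (a joint): Travel of the release paddle in m: 0 at rest, 0.030 fully pushed in; it springs back (1 N at first, 3.4 N at the end). It raises the gate 1.1 times as far: a pot passes from about 0.020 on; while it is held there all the pots slide out within about 2 s.
- mat: Dark green bench mat, fixed, 240 mm (its x) by 200 mm (its y), 3 mm thick. Origin: centre of its underside, on the bench.
- pot1: Round dark grey plastic movement pot (a flat disc-shaped capsule with a steel disc on its top), 56 mm across, 20 mm thick, about 40 g; starts lying on the chute, lowest, against the gate. Origin: centre of its underside.
- pot2: Round dark grey plastic movement pot (a flat disc-shaped capsule with a steel disc on its top), 56 mm across, 20 mm thick, about 40 g; starts lying on the chute, middle. Origin: centre of its underside.
- pot3: Round dark grey plastic movement pot (a flat disc-shaped capsule with a steel disc on its top), 56 mm across, 20 mm thick, about 40 g; starts lying on the chute, uppermost. Origin: centre of its underside.
- loupe: Bystander: black eyeglass loupe, 34 mm across, 42 mm tall; origin at the centre of its underside.
There are look-alikes about, which are no part of the job. What is shaped like the pot2 but yellow is not meant.

How it is judged:
By the outcome, as a careful person would: the job done as asked, in the order asked, and still so for the second after the job is handed in, with the robot touching nothing.
It also fails if it takes over 59 s, if anything falls off the work surface, if the arm or the gripper's body presses on something with over 40 N, if the wrist force passes 120 N, or if a joint passes its speed limit or range.

ROBOT

A 6-joint arm with a two-finger parallel gripper is mounted at the origin on the work surface. World frame = base frame: x ahead of the robot, y to its left, z up, the work surface at z = 0. Lengths are in m, angles in rad, forces in N, time in s.
With the tool pointing down it reaches from about 0.425 to 0.95 m from the base axis. Payload 3.5 kg.
Tool frame: the origin (TCP) lies midway between the tips of the shut fingers; the grasp point (between the pads) lies 19 mm behind it; z points along the fingers, y is the line along which they close (so a half turn about z gives the same grasp; the last joint's range is limited). The gripper opens to 85 mm and grips with 20 to 120 N. Pads are 22 mm wide; open, the fingers measure 114 mm over their backs; the gripper's body (76 mm by 85 mm) begins 54 mm behind the grasp point. The pads swing forward as they close: fully open they stand 13 mm farther back than shut.
Start: joints at [0.995, 0.286, 1.577, -0, 1.279, -0.15], TCP at [0.279, 0.615, 0.231] pointing down, gripper open.
Joint ranges: [-2.77, 2.77], [-0.9, 2.22], [0.21, 2.48], [-1.53, 4.67], [0.24, 2.81], [-2.84, 2.84]. Speed limits (rad/s): [2.79, 2.79, 3.14, 3.14, 3.14, 3.14].

INTERFACE

Orientations are given as a unit quaternion [x, y, z, w].
In Python, from plant import * gives the robot as it stands.
- The arm moves only by the tool move_arm, never from a script. Its argument "moves" is a list of rows, each a list of 3 entries, a list of its own where there are three numbers: the opening, from 0 (shut) to 1 (fully open), then the shift along the tool's x, y, z in m, then the turn, a rotation vector about the tool's x, y, z in rad. A call has exactly 10 rows; each row shifts and turns the commanded pose from where the row before left it, along the tool's axes as they then stand; what a row does not reach is not made up. A row lasts 1/12 s, in which the tool goes at most 41.7 mm and 7.16 degrees, less where a joint would pass 70% of its speed; a pose out of reach is approached as far as the arm can. A call is refused whole if a number of a shift passes 0.0417 or a number of a turn 0.125, either way. A call with a gripper value outside its range is refused whole. The fingers move at their own pace and stop on an object; "grip_force" is the grip in N (left out, the last holds). Time passes only in rows, so rows that do not move let the fingers close, or fill a call up. It gives the time, the measured TCP pose, the force, the opening and the grip force at its end, in the units of the state.
- get_state(): the state, without advancing time (a new reading comes with each control period).
- read_camera(name): name is "scene" or "top" or "wrist"; returns the picture (400x640x3 uint8, red, green, blue); there is no depth.
- camera_params(name): a dict with "fx", "fy", "cx", "cy" (pixels), "k1" (the pictures are not rectified: a ray, as slopes to the right and down, at radius r is drawn at 1 + k1 r^2 times it, then the intrinsics apply), "rvec" (rotation vector, rad) and "tvec" (3), from world to camera coordinates, as OpenCV has them; the wrist camera has in their place "tool_from_camera" (4x4, takes a point from camera to tool coordinates, whose origin is the TCP and whose axes are the flange's). Camera axes: x right, y down, z forward; pixel columns grow to the right and rows downward; lengths in m; the calibration is good to about 2 mm. A picture is of the moment at which its call begins: read the wrist's pose just before it. camera_params takes no time and is no camera call.
- sign_off(): hands the job in; it is judged then, once.
The state is a dict: "time": time; "qpos": joint angles; "dq": joint speeds; "joint_efforts": joint torques, N m; "eef_pos": TCP position; "tcp_rot": TCP orientation; "contact_force": force on the tool from outside, world axes, zero at the start; "wrist_torque": the same for the moment, N m; "opening": opening from 0.0 (shut) to 1.0 (fully open); "finger_force": force on a finger pad.
Only numpy, scipy, OpenCV 4.12 (cv2) and the standard library are available. Lean on these libraries where they do the work, as an engineer would, in place of code of your own. Each camera call takes 0.05 s, during which the arm holds its last target. There are 200 camera calls.

## Working session

There is one attempt and no reset: what is moved stays moved. The work goes in short steps, Python scripts to look and compute and a tool call to move; the robot and the scene stay as the last step left them, time stands still between calls to the robot, and variables do not carry over. Pictures are saved under pics/ and viewed, at most 10 in all, crops included, and the job is handed in when it is done.

Besides the shell and the picture viewer there is one more tool, called after ">>>" as a command line: name --argument value ..., lists and objects as JSON in quotes. move_arm: Moves the arm, as the interface text tells. Its arguments: {"type":"object","properties":{"moves":{"type":"array"},"grip_force":{"type":"number"}},"required":["moves"]}

```bash
mkdir -p pics; ls; python3 - <<'E'
from plant import *
import cv2
s=get_state();print(s)
for n in("top","scene"):
    cv2.imwrite(f"pics/{n}0.png",read_camera(n)[:,:,::-1]);print(camera_params(n))
print(camera_params("wrist"))
E
```

```text
pics
{'time': 0.0, 'qpos': array([ 9.95008190e-01,  2.87180233e-01,  1.57815381e+00,  2.54147788e-06,
        1.27856086e+00, -1.50006418e-01]), 'dq': array([ 0.00188998,  0.00031117, -0.00073551, -0.00082351, -0.00104851,
       -0.00153881]), 'joint_efforts': array([ 1.63186050e-04, -4.05974579e+01, -2.92625159e+01, -1.16418973e-04,
        5.84057387e-03, -3.40946812e-06]), 'eef_pos': array([0.27842262, 0.61420342, 0.22995   ]), 'tcp_rot': array([ 2.11286594e-01,  9.77423475e-01, -1.07572288e-03, -4.09768473e-04]), 'contact_force': array([ 0.3869499 , -0.06790688, -0.42893687]), 'wrist_torque': array([-0.04678419,  0.02370103,  0.09563661]), 'finger_force': 0.0, 'opening': 0.9977440944764994}
{'fx': 430.79737348102, 'fy': 430.79737348102, 'cx': 318.3249809028557, 'cy': 201.0602886309631, 'k1': -0.09360262698009018, 'rvec': array([ 2.11734551, -2.09467055,  0.22490912]), 'tvec': array([0.0246841 , 0.57886368, 1.18846794])}
{'fx': 395.45538987066885, 'fy': 395.45538987066885, 'cx': 313.1453371026091, 'cy': 203.17402258376393, 'k1': -0.0383332549608877, 'rvec': array([ 1.81437059,  1.42491652, -0.74691616]), 'tvec': array([-0.1473001 , -0.18782456,  1.5153318 ])}
{'fx': 285.397635886499, 'fy': 285.397635886499, 'cx': 318.791303419367, 'cy': 195.3451343362441, 'k1': -0.0448944738243947, 'tool_from_camera': array([[ 2.67624461e-04, -9.54292483e-01, -2.98874195e-01,
         7.61418118e-02],
       [ 9.99999778e-01,  7.30610148e-05,  6.62160963e-04,
        -6.16431571e-04],
       [-6.10059178e-04, -2.98874306e-01,  9.54292291e-01,
        -1.43171840e-01],
       [ 0.00000000e+00,  0.00000000e+00,  0.00000000e+00,
         1.00000000e+00]])}
```

View pics/top0.png

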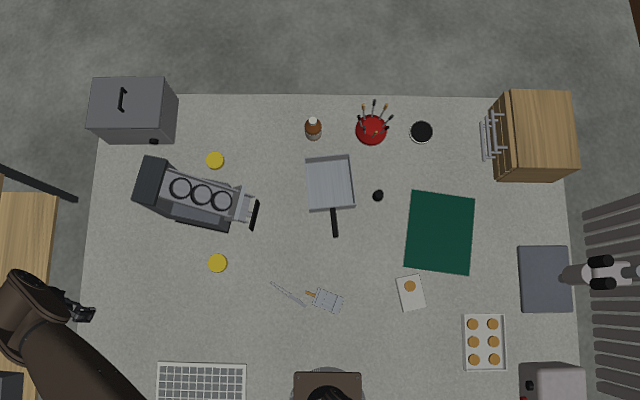

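View pics/scene0.png

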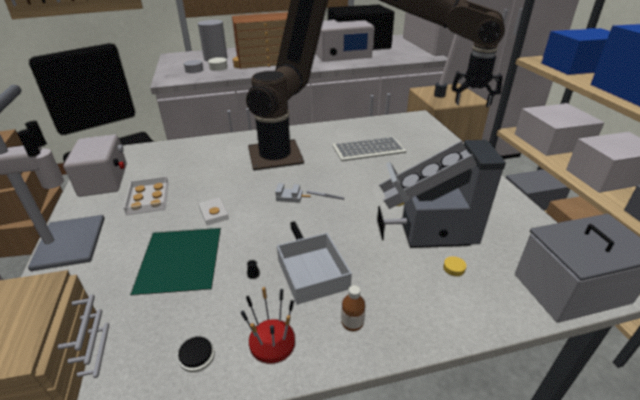

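```bash
cat > h.py <<'E'
from plant import *
import cv2, numpy as np
from scipy.spatial.transform import Rotation as R
def cam(n,s=None):
    p=camera_params(n);K=np.array([[p['fx'],0,p['cx']],[0,p['fy'],p['cy']],[0,0,1]]);d=np.array([p['k1'],0,0,0.])
    if n=="wrist":
        s=s or get_state();T=np.eye(4);T[:3,:3]=R.from_quat(s['tcp_rot']).as_matrix();T[:3,3]=s['eef_pos'];T=np.linalg.inv(T@p['tool_from_camera'])
        Rm,t=T[:3,:3],T[:3,3]
    else: Rm,t=cv2.Rodrigues(p['rvec'])[0],p['tvec']
    return K,d,Rm,t
def px2w(n,uv,z,s=None):
    K,d,Rm,t=cam(n,s);u=cv2.undistortPoints(np.array(uv,float).reshape(-1,1,2),K,d)[:,0]
    r=np.c_[u,np.ones(len(u))]@Rm;c=-Rm.T@t
    return (c+r*((np.array(z)-c[2])/r[:,2])[:,None]) 
def w2px(n,X,s=None):
    K,d,Rm,t=cam(n,s);return cv2.projectPoints(np.array(X,float).reshape(-1,1,3),Rm,t,K,d)[0][:,0]
E
python3 - <<'E'
from h import *
i=cv2.imread("pics/top0.png")
c=i[145:245,130:360];cv2.imwrite("pics/c1.png",cv2.resize(c,None,fx=3.4,fy=3.4,interpolation=cv2.INTER_CUBIC))
b,g,r=[i[:,:,k].astype(int) for k in range(3)]
m=((g>r+25)&(g>b+8)).astype(np.uint8)
n,l,st,ce=cv2.connectedComponentsWithStats(m);k=1+np.argmax(st[1:,4]);print(st[k])
rc=cv2.minAreaRect(np.argwhere(l==k)[:,::-1].astype(np.float32));bx=cv2.boxPoints(rc);print(bx)
W=px2w("top",bx,3e-3*np.ones(4));print(W,W.mean(0),np.linalg.norm(np.diff(W,axis=0),axis=1))
E
```

```text
[ 404  190   71   86 4991]
[[403.02664 268.15503]
 [411.58572 189.41148]
 [476.53574 196.47128]
 [467.97665 275.21484]]
[[ 0.39088486 -0.22191086  0.003     ]
 [ 0.63139123 -0.25538782  0.003     ]
 [ 0.61135131 -0.45774615  0.003     ]
 [ 0.3705136  -0.41651744  0.003     ]] [ 0.50103525 -0.33789057  0.003     ] [0.24282508 0.20334821 0.24434117]
```

View pics/c1.png

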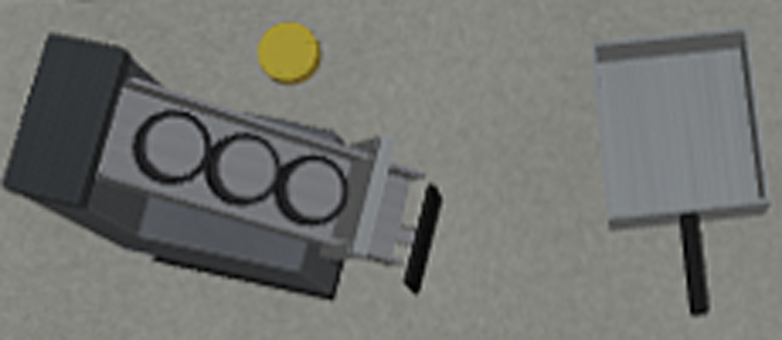

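```bash
python3 - <<'E'
from h import *
from scipy.optimize import least_squares
def cv(p): return np.array(p)/3.4+[130-.35,145-.35]
def fit(obj,px,x0):
    px=cv(px);obj=np.array(obj)
    def W(v):
        c,s=np.cos(v[2]),np.sin(v[2]);return obj@np.array([[c,s,0],[-s,c,0],[0,0,1]])+[v[0],v[1],0]
    r=least_squares(lambda v:(w2px("top",W(v))-px).ravel(),x0);print(r.x,np.degrees(r.x[2]));print((r.fun.reshape(-1,2)*3.4).round(1));return r.x
# pan: front=image up
fit([[.08,.07,.055],[.08,-.07,.055],[-.08,-.07,.055],[-.08,.07,.055],[-.167,0,.05]],[(596,45),(744,31),(768,205),(610,228),(699,314)],[.6,0,0])
# dispenser: +x points image left (world +y)
a=px2w("top",cv([(50,33),(5,188)]),[.262,.262]);print(a,np.linalg.norm(a[0]-a[1]))
b=px2w("top",cv([(434,185),(414,293)]),[.07,.07]);print(b,np.linalg.norm(b[0]-b[1]))
b=px2w("top",cv([(441,190),(420,293)]),[.015,.015]);print(b,np.linalg.norm(b[0]-b[1]))
fit([[.265,-.06,.262],[.265,.06,.262],[-.010,-.045,.070],[-.010,.045,.070]],[(50,33),(5,188),(434,185),(412,291)],[.5,.2,1.4])
b=px2w("top",cv([(412,180),(392,264)]),[.12,.12]);print(b,np.linalg.norm(b[0]-b[1]))
i=cv2.imread("pics/top0.png")
print("loupe",px2w("top",[(378,195)],[.02]))
E
```

```text
[ 0.63969645 -0.00107031  0.11512434] 6.596139061200255
[[-6.   1. ]
 [ 4.  -0.8]
 [ 2.4  1.8]
 [-2.  -4.5]
 [ 1.5  2.3]]
[[0.65148068 0.47258264 0.262     ]
 [0.53280914 0.49431977 0.262     ]] 0.12064591707769041
[[0.58103718 0.20770408 0.07      ]
 [0.48803721 0.22078994 0.07      ]] 0.09391609255189365
[[0.58878983 0.20950727 0.015     ]
 [0.49613883 0.22434106 0.015     ]] 0.0938309640537634
[0.53791908 0.22435106 1.36644173] 78.29134384864909
[[ 1.1  1.3]
 [-2.2 -0.2]
 [ 2.6  1.3]
 [-1.2 -2.5]]
[[0.57390675 0.21845154 0.12      ]
 [0.50414756 0.23163222 0.12      ]] 0.07099349250400949
loupe [[ 0.60857776 -0.14890344  0.02      ]]
```

>>> move_arm --moves '[[1,[-0.0237,-0.0239,0],[0,0,0]],[1,[-0.0237,-0.0239,0],[0,0,0]],[1,[-0.0237,-0.0239,0],[0,0,0]],[1,[-0.0237,-0.0239,0],[0,0,0]],[1,[-0.0237,-0.0239,0],[0,0,0]],[1,[-0.0237,-0.0239,0],[0,0,0]],[1,[-0.0237,-0.0239,0],[0,0,0]],[1,[-0.0237,-0.0239,0],[0,0,0]],[1,[-0.0237,-0.0239,0],[0,0,0]],[1,[-0.0237,-0.0239,0],[0,0,0]]]' --grip_force 100

```text
time: 0.93
eef_pos: [0.3958, 0.2975, 0.2309]
tcp_rot: [0.211, 0.977, -0.0, -0.0]
contact_force: [0.5, 0.3, -0.0]
opening: 0.998
finger_force: 0.0
```

>>> move_arm --moves '[[1,[-0.0237,-0.0239,0],[0,0,0]],[1,[-0.0237,-0.0239,0],[0,0,0]],[1,[-0.0237,-0.0239,0],[0,0,0]],[1,[-0.0237,-0.0239,0],[0,0,0]],[1,[-0.0237,-0.0239,0],[0,0,0]],[1,[-0.0237,-0.0239,0],[0,0,0]],[1,[-0.0237,-0.0239,0],[0,0,0]],[1,[-0.0237,-0.0239,0],[0,0,0]],[1,[-0.0237,-0.0239,0],[0,0,0]],[1,[-0.0237,-0.0239,0],[0,0,0]]]'

```text
time: 1.77
eef_pos: [0.513, -0.018, 0.2309]
tcp_rot: [0.211, 0.977, 0.0, -0.0]
contact_force: [-0.6, -0.4, -1.0]
opening: 1.0
finger_force: 0.0
```

>>> move_arm --moves '[[1,[0,0,0],[0,0,0.12]],[1,[0,0,0],[0,0,0.12]],[1,[0,0,0],[0,0,0.12]],[1,[0,0,0],[0,0,0.12]],[1,[0,0,0],[0,0,0.12]],[1,[0,0,0],[0,0,0.12]],[1,[0,0,0],[0,0,0.12]],[1,[0,0,0],[0,0,0.12]],[1,[0,0,0],[0,0,0.12]],[1,[0,0,0],[0,0,0.12]]]'

```text
time: 2.6
eef_pos: [0.5126, -0.0163, 0.2307]
tcp_rot: [0.728, 0.685, -0.0, -0.0]
contact_force: [-0.0, 0.4, -0.1]
opening: 0.999
finger_force: 0.0
```

>>> move_arm --moves '[[1,[0,0,0.006],[0,0,0.12]],[1,[0,0,0.006],[0,0,0.12]],[1,[0,0,0.006],[0,0,0.12]],[1,[0,0,0.006],[0,0,0.12]],[1,[0,0,0.006],[0,0,0.12]],[1,[0,0,0.006],[0,0,0.12]],[1,[0,0,0.006],[0,0,0.12]],[1,[0,0,0.006],[0,0,0.12]],[1,[0,0,0.006],[0,0,0.12]],[1,[0,0,0.006],[0,0,0.12]]]'

```text
time: 3.43
eef_pos: [0.5126, -0.0163, 0.1705]
tcp_rot: [0.988, 0.154, -0.0, -0.0]
contact_force: [0.0, 0.9, 0.8]
opening: 0.999
finger_force: 0.0
```

>>> move_arm --moves '[[1,[0,0,0.006],[0,0,0.1]],[1,[0,0,0.006],[0,0,0.1]],[1,[0,0,0],[0,0,0]],[1,[0,0,0],[0,0,0]],[1,[0,0,0],[0,0,0]],[1,[0,0,0],[0,0,0]],[1,[0,0,0],[0,0,0]],[1,[0,0,0],[0,0,0]],[1,[0,0,0],[0,0,0]],[1,[0,0,0],[0,0,0]]]'

```text
time: 4.27
eef_pos: [0.5131, -0.0164, 0.1595]
tcp_rot: [0.998, 0.058, 0.0, 0.0]
contact_force: [-0.1, 0.9, -0.1]
opening: 1.002
finger_force: 0.0
```

```bash
python3 - <<'E'
from h import *
s=get_state();cv2.imwrite("pics/w1.png",read_camera("wrist")[:,:,::-1])
print(s['time'],s['eef_pos'],R.from_quat(s['tcp_rot']).as_matrix(),s['qpos'])
E
```

```text
4.2667 [ 0.51308295 -0.01639972  0.15950475] [[ 9.93272723e-01  1.15798143e-01  2.95261681e-04]
 [ 1.15798170e-01 -9.93272761e-01 -7.62766000e-05]
 [ 2.84442697e-04  1.09954228e-04 -9.99999954e-01]] [-2.29790841e-01  9.71580466e-04  2.03355205e+00 -7.84865781e-06
  1.10676415e+00  1.22495047e+00]
```

View pics/w1.png

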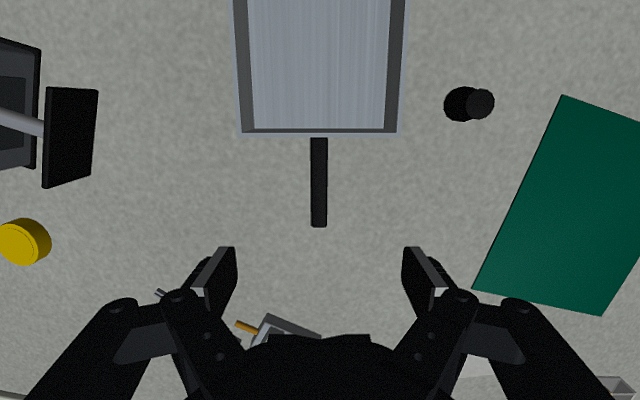

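```bash
python3 - <<'E'
from h import *
h=px2w("wrist",[(319,226),(318.5,139),(241,137),(397,132)],[.05,.05,.055,.055]);print(h)
d=h[1]-h[0];print(np.degrees(np.arctan2(d[1],d[0])),np.linalg.norm(d)); d=h[3]-h[2];print(np.degrees(np.arctan2(d[1],d[0]))+90,np.linalg.norm(d))
p=px2w("wrist",[(47,87),(43,188),(98,90),(92,172)],[.07,.07,.015,.015]);print(p,np.linalg.norm(p[0]-p[1]),np.linalg.norm(p[2]-p[3]))
for a,b in((0,1),(2,3)):
  d=p[a]-p[b];print(np.degrees(np.arctan2(d[1],d[0]))+90)
print(p.mean(0)); 
m=px2w("wrist",[(562,95),(472,290),(602,316)],[.003]*3);print(m,np.linalg.norm(m[0]-m[1]),np.linalg.norm(m[2]-m[1]))
E
```

```text
[[ 0.47979298 -0.02102     0.05      ]
 [ 0.56167111 -0.01099872  0.05      ]
 [ 0.55633564  0.05537652  0.055     ]
 [ 0.57603943 -0.07685647  0.055     ]]
6.97787330075094 0.08248911775243994
8.475178287527186 0.13369293784557695
[[0.58166627 0.21034079 0.07      ]
 [0.49495017 0.2275575  0.07      ]
 [0.58166511 0.20850219 0.015     ]
 [0.49735237 0.22362007 0.015     ]] 0.08840869655533293 0.08565739673017027
78.7704679111515
79.8344823035825
[0.53890848 0.21750514 0.0425    ]
[[ 0.63233173 -0.25495971  0.003     ]
 [ 0.39468683 -0.2239754   0.003     ]
 [ 0.36985316 -0.42116055  0.003     ]] 0.23965626354865585 0.19874279295287334
```

>>> move_arm --moves '[[1,[0.003,0,0.02],[0,0,0]],[1,[0,0,0.02],[0,0,0]],[1,[0,0,0.02],[0,0,0]],[1,[0,0,0.02],[0,0,0]],[1,[0,0,0.02],[0,0,0]],[1,[0,0,0.02],[0,0,0]],[1,[0,0,0.0125],[0,0,0]],[1,[0,0,0.01],[0,0,0]],[1,[0,0,0],[0,0,0]],[1,[0,0,0],[0,0,0]]]'

```text
time: 5.15
eef_pos: [0.5159, -0.016, 0.0167]
tcp_rot: [0.998, 0.058, -0.0, -0.0]
contact_force: [0.7, 0.8, 0.5]
opening: 0.999
finger_force: 0.0
```

>>> move_arm --moves '[[0,[0,0,0],[0,0,0]],[0,[0,0,0],[0,0,0]],[0,[0,0,0],[0,0,0]],[0,[0,0,0],[0,0,0]],[0,[0,0,0],[0,0,0]],[0,[0,0,0],[0,0,0]],[0,[0,0,0],[0,0,0]],[0,[0,0,0],[0,0,0]],[0,[0,0,0],[0,0,0]],[0,[0,0,0],[0,0,0]]]'

```text
time: 5.98
eef_pos: [0.5162, -0.0161, 0.0174]
tcp_rot: [0.998, 0.058, 0.0, 0.0]
contact_force: [-2.1, 0.3, 5.9]
opening: 0.177
finger_force: 97.5
```

>>> move_arm --moves '[[0,[0,0,-0.005],[0,0,0]],[0,[0,0,-0.01],[0,0,0]],[0,[0,0,-0.01],[0,0,0]],[0,[0,0,-0.005],[0,0,0]],[0,[-0.008,0.002,0],[0,0,0]],[0,[-0.008,0.002,0],[0,0,0]],[0,[-0.008,0.003,0],[0,0,-0.04]],[0,[0,0,0],[0,0,-0.08]],[0,[0,0,0],[0,0,-0.08]],[0,[0,0,0],[0,0,-0.08]]]' --grip_force 120

```text
time: 6.82
eef_pos: [0.4913, -0.0259, 0.0461]
tcp_rot: [0.98, 0.198, -0.001, -0.0]
contact_force: [0.0, 0.1, -1.1]
opening: 0.165
finger_force: 117.0
```

>>> move_arm --moves '[[0,[0,0,0],[0,0,-0.1]],[0,[0,0,0],[0,0,-0.1]],[0,[0,0,0],[0,0,-0.1]],[0,[0,0,0],[0,0,-0.1]],[0,[0,0,0],[0,0,-0.1]],[0,[0,0,0],[0,0,-0.1]],[0,[0,0,0],[0,0,-0.1]],[0,[0,0,0],[0,0,-0.1]],[0,[0,0,0],[0,0,-0.1]],[0,[0,0,0],[0,0,-0.08]]]'

```text
time: 7.65
eef_pos: [0.4916, -0.026, 0.0461]
tcp_rot: [0.771, 0.637, -0.001, -0.0]
contact_force: [0.4, -0.3, -1.6]
opening: 0.167
finger_force: 117.0
```

>>> move_arm --moves '[[0,[0,0,0],[0,0,0]],[0,[0,0,0],[0,0,0]],[0,[0,0,0],[0,0,0]],[0,[0,0,0],[0,0,0]],[0,[0,0,0],[0,0,0]],[0,[0,0,0],[0,0,0]],[0,[0,0,0],[0,0,0]],[0,[0,0,0],[0,0,0]],[0,[0,0,0],[0,0,0]],[0,[0,0,0],[0,0,0]]]'

```text
time: 8.48
eef_pos: [0.493, -0.0258, 0.0468]
tcp_rot: [0.773, 0.635, 0.0, 0.0]
contact_force: [-0.8, 0.9, -1.7]
opening: 0.167
finger_force: 117.0
```

```bash
python3 - <<'E'
from h import *
s=get_state();w=read_camera("wrist")[:,:,::-1];t=read_camera("top")[:,:,::-1];c=read_camera("scene")[:,:,::-1]
cv2.imwrite("pics/w2.png",w);cv2.imwrite("pics/t2.png",t);cv2.imwrite("pics/s2.png",c)
f=lambda a,h:cv2.resize(a,(400,h),interpolation=cv2.INTER_CUBIC)
cv2.imwrite("pics/v2.png",np.hstack([w[:,160:560],np.vstack([f(t[140:240,140:340],200),f(c[150:250,290:490],200)])]))
print(s['time'],s['eef_pos'],R.from_quat(s['tcp_rot']).as_matrix().round(4),s['qpos'])
E
```

```text
8.4833 [ 0.49297528 -0.02575912  0.04684201] [[ 0.1938  0.981   0.    ]
 [ 0.981  -0.1938 -0.    ]
 [-0.      0.     -1.    ]] [-2.58046368e-01  1.30314022e-01  2.13773367e+00 -1.49435760e-05
  8.73528879e-01 -6.29727414e-02]
```

View pics/v2.png

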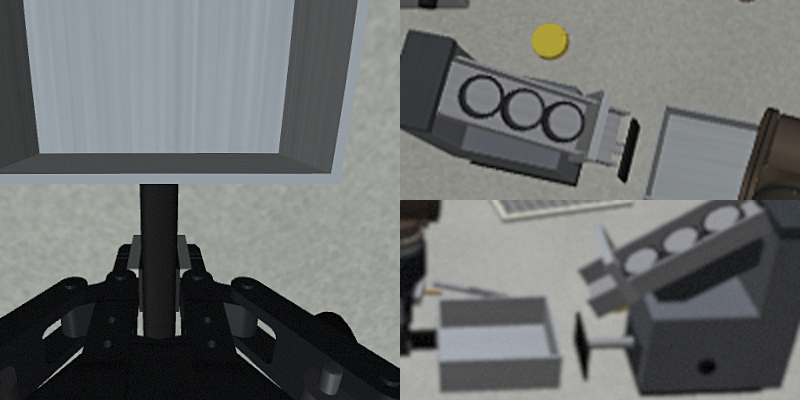

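>>> move_arm --moves '[[0,[0.003,0,0.003],[0,0,0]],[0,[0.006,0,0.003],[0,0,0]],[0,[0.008,0,0.003],[0,0,0]],[0,[0.008,0,0.003],[0,0,0]],[0,[0.008,0,0],[0,0,0]],[0,[0.008,0,0],[0,0,0]],[0,[0.008,0,0],[0,0,0]],[0,[0.008,0,0],[0,0,0]],[0,[0.006,0,0],[0,0,0]],[0,[0.003,0,0],[0,0,0]]]'

```text
time: 9.47
eef_pos: [0.5055, 0.0396, 0.0346]
tcp_rot: [0.772, 0.635, -0.001, -0.0]
contact_force: [-1.3, -3.0, -3.7]
opening: 0.171
finger_force: 117.0
```

>>> move_arm --moves '[[0,[0,0,0],[0,0,0]],[0,[0,0,0],[0,0,0]],[0,[0,0,0],[0,0,0]],[0,[0,0,0],[0,0,0]],[0,[0,0,0],[0,0,0]],[0,[0,0,0],[0,0,0]],[0,[0,0,0],[0,0,0]],[0,[0,0,0],[0,0,0]],[0,[0,0,0],[0,0,0]],[0,[0,0,0],[0,0,0]]]'

```text
time: 10.3
eef_pos: [0.5055, 0.039, 0.0347]
tcp_rot: [0.773, 0.635, -0.0, -0.0]
contact_force: [-0.9, -3.0, -5.2]
opening: 0.165
finger_force: 119.2
```

>>> move_arm --moves '[[0,[0,0,0],[0,0,0]],[0,[0,0,0],[0,0,0]],[0,[0,0,0],[0,0,0]],[0,[0,0,0],[0,0,0]],[0,[0,0,0],[0,0,0]],[0,[0,0,0],[0,0,0]],[0,[0,0,0],[0,0,0]],[0,[0,0,0],[0,0,0]],[0,[0,0,0],[0,0,0]],[0,[0,0,0],[0,0,0]]]'

```text
time: 11.13
eef_pos: [0.5057, 0.039, 0.0348]
tcp_rot: [0.773, 0.635, -0.0, -0.0]
contact_force: [-1.7, -3.1, -4.6]
opening: 0.168
finger_force: 119.2
```

```bash
python3 - <<'E'
from h import *
s=get_state();w=read_camera("wrist")[:,:,::-1];t=read_camera("top")[:,:,::-1];c=read_camera("scene")[:,:,::-1]
f=lambda a,h:cv2.resize(a,(400,h),interpolation=cv2.INTER_CUBIC)
cv2.imwrite("pics/v3.png",np.hstack([w[:,120:520],np.vstack([f(t[140:240,140:340],200),f(c[150:250,290:490],200)])]))
print(s['time'],s['eef_pos'],s['contact_force'],s['wrist_torque'])
E
```

```text
11.1333 [0.50571346 0.03899714 0.03480701] [-1.69335181 -3.13539319 -4.59478123] [-1.14652235  0.47602174  0.09638807]
```

View pics/v3.png

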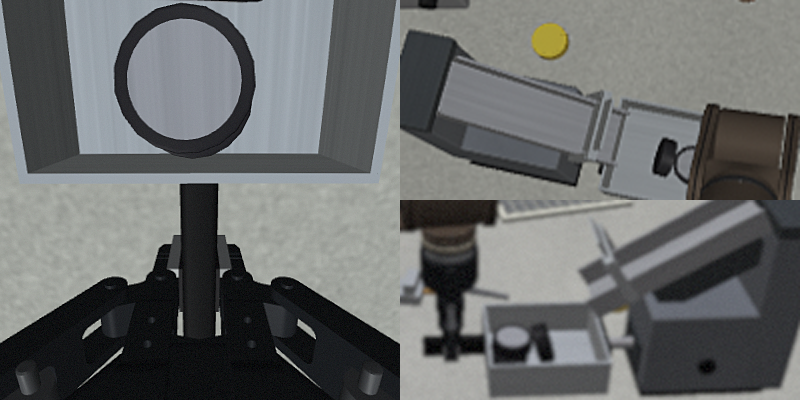

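>>> move_arm --moves '[[0,[-0.003,0,0],[0,0,0]],[0,[-0.006,0,0],[0,0,0]],[0,[-0.01,0,0],[0,0,0]],[0,[-0.01,0,0],[0,0,0]],[0,[-0.01,0,0],[0,0,0]],[0,[-0.01,0,0],[0,0,0]],[0,[-0.01,0,0],[0,0,0]],[0,[-0.01,0,0],[0,0,0]],[0,[-0.01,0,0],[0,0,0]],[0,[-0.01,0,0],[0,0,0]]]'

```text
time: 12.12
eef_pos: [0.4885, -0.0494, 0.035]
tcp_rot: [0.773, 0.635, 0.0, 0.0]
contact_force: [-1.0, 0.0, -2.7]
opening: 0.166
finger_force: 119.5
```

>>> move_arm --moves '[[0,[-0.01,0,-0.004],[0,0,0]],[0,[-0.01,0,-0.008],[0,0,0]],[0,[-0.012,-0.001,-0.008],[0,0,0]],[0,[-0.014,-0.002,-0.008],[0,0,0]],[0,[-0.014,-0.002,-0.008],[0,0,0]],[0,[-0.014,-0.003,-0.008],[0,0,0]],[0,[-0.014,-0.003,-0.008],[0,0,0]],[0,[-0.014,-0.003,-0.008],[0,0,0]],[0,[-0.014,-0.003,-0.008],[0,0,0]],[0,[-0.014,-0.003,-0.004],[0,0,0]]]'

```text
time: 12.95
eef_pos: [0.444, -0.1735, 0.1089]
tcp_rot: [0.773, 0.635, 0.001, 0.002]
contact_force: [0.3, 0.0, -1.9]
opening: 0.168
finger_force: 119.5
```

>>> move_arm --moves '[[0,[-0.016,-0.004,0],[0,0,0]],[0,[-0.016,-0.004,0],[0,0,0]],[0,[-0.016,-0.004,0],[0,0,0]],[0,[-0.016,-0.004,0],[0,0,0]],[0,[-0.016,-0.004,0],[0,0,0]],[0,[-0.016,-0.004,0],[0,0,0]],[0,[-0.016,-0.004,0],[0,0,0]],[0,[-0.016,-0.004,0],[0,0,0]],[0,[-0.016,-0.004,0],[0,0,0]],[0,[-0.012,-0.003,0],[0,0,0.03]]]'

```text
time: 13.78
eef_pos: [0.3747, -0.3193, 0.1078]
tcp_rot: [0.783, 0.623, -0.0, 0.001]
contact_force: [0.1, -0.3, -2.7]
opening: 0.17
finger_force: 119.4
```

>>> move_arm --moves '[[0,[-0.003,0,0],[0,0,0.05]],[0,[0,0,0],[0,0,0.08]],[0,[0,0,0],[0,0,0.08]],[0,[0,0,0],[0,0,0.08]],[0,[0,0,0],[0,0,0.08]],[0,[0,0,0],[0,0,0.08]],[0,[0,0,0],[0,0,0.08]],[0,[0,0,0],[0,0,0.08]],[0,[0,0,0],[0,0,0.08]],[0,[0,0,0],[0,0,0.08]]]'

```text
time: 14.62
eef_pos: [0.3743, -0.3205, 0.1073]
tcp_rot: [0.96, 0.281, 0.0, -0.0]
contact_force: [0.4, -0.5, -2.9]
opening: 0.169
finger_force: 119.5
```

>>> move_arm --moves '[[0,[0,0,0],[0,0,0.08]],[0,[0,0,0],[0,0,0.08]],[0,[0,0,0],[0,0,0.08]],[0,[0,0,0],[0,0,0.08]],[0,[0,0,0],[0,0,0.08]],[0,[0,0,0],[0,0,0.08]],[0,[0,0,0],[0,0,0.08]],[0,[0,0,0],[0,0,0.08]],[0,[0,0,0],[0,0,0.04]],[0,[0,0,0],[0,0,0.02]]]'

```text
time: 15.45
eef_pos: [0.3742, -0.3203, 0.1071]
tcp_rot: [0.998, -0.063, -0.0, -0.0]
contact_force: [-0.8, 0.9, -3.1]
opening: 0.169
finger_force: 119.5
```

```bash
python3 - <<'E'
from h import *
s=get_state();w=read_camera("wrist")[:,:,::-1];t=read_camera("top")[:,:,::-1];c=read_camera("scene")[:,:,::-1]
f=lambda a,h:cv2.resize(a,(400,h),interpolation=cv2.INTER_CUBIC)
cv2.imwrite("pics/v4.png",np.hstack([w[:,120:520],np.vstack([f(t[150:290,330:530],280),f(c[200:320,110:310],240)])]))
Rm=R.from_quat(s['tcp_rot']).as_matrix();print(s['time'],s['eef_pos'],Rm.round(4),s['contact_force'],s['wrist_torque'])
a=np.arctan2(Rm[1,0],Rm[0,0]);print(np.degrees(a))
tgt=np.array([.5011,-.3381,.020])-[.128*Rm[0,0],.128*Rm[1,0],0];print(Rm.T@(tgt-s['eef_pos']))
E
```

```text
Traceback (most recent call last):
ValueError: all the input array dimensions except for the concatenation axis must match exactly, but along dimension 0, the array at index 0 has size 400 and the array at index 1 has size 520
```

```bash
cat > look.py <<'E'
from h import *
import sys
s=get_state();w=read_camera("wrist")[:,:,::-1];t=read_camera("top")[:,:,::-1];c=read_camera("scene")[:,:,::-1]
f=lambda a,h:cv2.resize(a,(400,h),interpolation=cv2.INTER_CUBIC)
cv2.imwrite(f"pics/{sys.argv[1]}.png",np.hstack([w[:,120:520],np.vstack([f(t[180:280,340:540],200),f(c[215:315,100:300],200)])]))
cv2.imwrite(f"pics/{sys.argv[1]}w.png",w)
Rm=R.from_quat(s['tcp_rot']).as_matrix();print(s['time'],s['eef_pos'],Rm.round(4),s['contact_force'],s['wrist_torque'])
a=np.arctan2(Rm[1,0],Rm[0,0]);print(np.degrees(a))
tgt=np.array([.5011,-.3381,.020])-[.128*Rm[0,0],.128*Rm[1,0],0];print(Rm.T@(tgt-s['eef_pos']))
E
python3 look.py v4
```

```text
15.6 [ 0.37431255 -0.32031453  0.10695433] [[ 9.923e-01 -1.238e-01 -3.000e-04]
 [-1.238e-01 -9.923e-01  6.000e-04]
 [-3.000e-04 -6.000e-04 -1.000e+00]] [ 0.13374673  0.53665803 -3.15969498] [0.05063332 0.42793444 0.03387874]
-7.109998770885407
[4.20259725e-05 2.00409739e-03 8.69532176e-02]
```

View pics/v4.png

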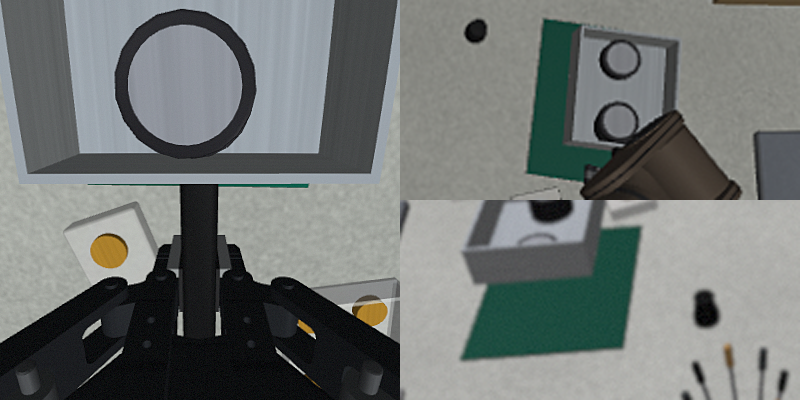

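>>> move_arm --moves '[[0,[0,0.001,0.006],[0,0,0]],[0,[0,0.001,0.01],[0,0,0]],[0,[0,0,0.01],[0,0,0]],[0,[0,0,0.01],[0,0,0]],[0,[0,0,0.01],[0,0,0]],[0,[0,0,0.01],[0,0,0]],[0,[0,0,0.01],[0,0,0]],[0,[0,0,0.008],[0,0,0]],[0,[0,0,0.006],[0,0,0]],[0,[0,0,0.003],[0,0,0]]]'

```text
time: 16.58
eef_pos: [0.3739, -0.3219, 0.0226]
tcp_rot: [0.998, -0.062, -0.001, -0.001]
contact_force: [-0.4, -0.4, -2.5]
opening: 0.165
finger_force: 119.5
```

>>> move_arm --moves '[[0,[0,0,0.001],[0,0,0]],[0,[0,0,0.001],[0,0,0]],[0,[0,0,0.001],[0,0,0]],[0,[0,0,0],[0,0,0]],[0,[0,0,0],[0,0,0]],[0,[0,0,0],[0,0,0]],[0,[0,0,0],[0,0,0]],[0,[0,0,0],[0,0,0]],[0,[0,0,0],[0,0,0]],[0,[0,0,0],[0,0,0]]]'

```text
time: 17.42
eef_pos: [0.3745, -0.3226, 0.021]
tcp_rot: [0.998, -0.062, 0.0, 0.0]
contact_force: [-0.3, 0.0, -2.7]
opening: 0.168
finger_force: 119.6
```

>>> move_arm --moves '[[0,[0,0,0.0005],[0,0,0]],[0,[0,0,0.0005],[0,0,0]],[0,[0,0,0],[0,0,0]],[0,[0,0,0],[0,0,0]],[0,[0,0,0],[0,0,0]],[0,[0,0,0],[0,0,0]],[0,[0,0,0],[0,0,0]],[0,[0,0,0],[0,0,0]],[0,[0,0,0],[0,0,0]],[0,[0,0,0],[0,0,0]]]'

```text
time: 18.25
eef_pos: [0.3744, -0.3226, 0.0205]
tcp_rot: [0.998, -0.062, -0.0, 0.0]
contact_force: [-3.9, 1.6, 5.4]
opening: 0.164
finger_force: 120.8
```

>>> move_arm --moves '[[0.2,[0,0,0],[0,0,0]],[0.25,[0,0,0],[0,0,0]],[0.3,[0,0,0],[0,0,0]],[0.4,[0,0,0],[0,0,0]],[0.5,[0,0,0],[0,0,0]],[0.6,[0,0,0],[0,0,0]],[0.8,[0,0,0],[0,0,0]],[0.8,[0,0,0],[0,0,0]],[0.8,[0,0,0],[0,0,0]],[0.8,[0,0,0],[0,0,0]]]' --grip_force 20

```text
time: 19.08
eef_pos: [0.3743, -0.3224, 0.0198]
tcp_rot: [0.998, -0.062, 0.0, 0.0]
contact_force: [-0.4, 0.1, 0.6]
opening: 0.804
finger_force: 0.0
```

>>> move_arm --moves '[[0.8,[0,0,-0.005],[0,0,0]],[0.8,[0,0,-0.01],[0,0,0]],[0.8,[0,0,-0.015],[0,0,0]],[0.8,[0,0,-0.02],[0,0,0]],[0.8,[0,0,-0.02],[0,0,0]],[0.8,[0,0,-0.02],[0,0,0]],[0.8,[0,0,-0.02],[0,0,0]],[0.8,[0,0,-0.02],[0,0,0]],[0.8,[0,0,-0.01],[0,0,0]],[0.8,[0,0,0],[0,0,0]]]'

```text
time: 19.92
eef_pos: [0.3756, -0.324, 0.1636]
tcp_rot: [0.998, -0.062, 0.002, 0.003]
contact_force: [0.3, 0.1, -0.0]
opening: 0.796
finger_force: 0.0
```

```bash
python3 look.py v5
```

```text
19.9167 [ 0.3755627  -0.32395742  0.16356058] [[ 0.9923 -0.1238  0.0043]
 [-0.1238 -0.9923 -0.0055]
 [ 0.0049  0.005  -1.    ]] [ 0.25453336  0.05423967 -0.03038469] [-0.04170224 -0.02551774  0.06355839]
-7.112199720154894
[-0.0023863  -0.00222311  0.14354125]
```

View pics/v5.png

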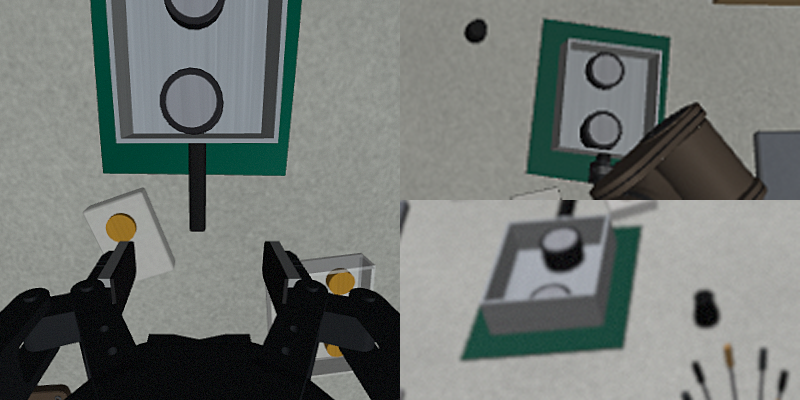

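```bash
python3 - <<'E'
from h import *
p=px2w("wrist",[(235,142.5),(399,143),(224,174),(407,176)],[.058,.058,.003,.003]);print(p)
u=np.array([.992,-.125,0]);print("pan c",(p[0]+p[1])/2+.08*u,"mat c",(p[2]+p[3])/2+.12*u)
E
```

```text
[[ 0.42932282 -0.2572188   0.058     ]
 [ 0.41165847 -0.39569915  0.058     ]
 [ 0.39313579 -0.22145129  0.003     ]
 [ 0.36658916 -0.41715389  0.003     ]]
pan c [ 0.49985064 -0.33645898  0.058     ] mat c [ 0.49890247 -0.33430259  0.003     ]
```

The pan's centre is within about 3 mm of the mat's centre, and the pan holds all three pots: one flat and two stacked. The measured weight gain supports three. The loupe is where it was and the arm is clear, so I'm handing in.

```bash
python3 -c "
from plant import *
print(sign_off())"
```

```text
the job is handed in; nothing more can be done
None
```

The job is handed in: by my last camera check the pan stands upright and released, about 3 mm off the mat's centre, with all three pots inside (two stacked); nothing fell on the bench, the loupe was not moved, and it took about 20 s of the 59 s.

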